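# Clear the poker set off the pool table

## Robot

A 7-joint arm with a two-finger parallel gripper is mounted at the origin on the work surface. World frame = base frame: x ahead of the robot, y to its left, z up, the work surface at z = 0. Lengths are in mm, angles in rad, forces in N, time in s.
With the tool pointing down it reaches from about 425 to 875 mm from the base axis. Payload 8.4 kg.
Tool frame: the origin (TCP) lies at the very end of the fingers, on their centre line; the grasp point (between the pads) lies 19 mm behind it; z points along the fingers, y is the line along which they close (so a half turn about z gives the same grasp; the last joint's range is limited). The gripper opens to 87 mm and grips with 3 to 60 N. Pads are 19 mm wide; open, the fingers measure 117 mm over their backs; the gripper's body (75 mm by 190 mm) begins 51 mm behind the grasp point.
Start: joints at [-1.418, 0.333, 0.04, 1.465, -0.013, 1.343, -0.059], TCP at [161.949, 629.473, 222.546] pointing down, gripper open.
Joint ranges: [-2.58, 2.58], [-0.38, 2.09], [-1.3, 1.39], [0.25, 2.4], [-1.5, 4.64], [0.08, 2.09], [-2.65, 2.65]. Speed limits (rad/s): [2.22, 2.22, 2.79, 2.79, 3.14, 3.14, 3.14].

## Interface

Orientations are given as a unit quaternion [w, x, y, z].
In Python, from cell import * gives the robot as it stands.
- The arm moves only by the tool play_rows, never from a script. Its argument "targets" is a list of rows, each a list of 3 entries, a list of its own where there are three numbers: the turn, a rotation vector about the tool's x, y, z in degrees, then the shift along the tool's x, y, z in mm, then the closure, from -1 (fully open) to 1 (shut). A call has 1 to 20 rows; each row shifts and turns the commanded pose from where the row before left it, along the tool's axes as they then stand; what a row does not reach is not made up. A row lasts 1/8 s, in which the tool goes at most 62.5 mm and 10.7 degrees, less where a joint would pass 70% of its speed; a pose out of reach is approached as far as the arm can. A call is refused whole if a number of a shift passes 62.5 or a number of a turn 10.7, either way. A call with a gripper value outside its range is refused whole. The fingers move at their own pace and stop on an object; "squeeze" is the grip in N (left out, the last holds). Time passes only in rows, so rows that do not move let the fingers close. It gives the time, the measured TCP pose, the force, the opening and the grip force at its end, in the units of the state.
- get_state(): the state, without advancing time (a new reading comes with each control period).
- capture(name): name is "scene" or "top"; returns a dict with "pixels" (400x640x3 uint8, red, green, blue), "depth" (400x640 float32, mm along the optical axis (not along the pixel's ray), 0 where there is no reading), "K" (3x3 intrinsics, pixels), "pose" (4x4, takes a point from camera to world coordinates). Camera axes: x right, y up, looking along -z (the intrinsics and any distortion apply to the point x, -y, -z); pixel columns grow to the right and rows downward; lengths in mm; the calibration is good to about 2 mm. A picture is of the moment at which its call begins.
- job_done(): hands the job in; it is judged then, once.
Trained networks look in the newest picture that a camera, given by its name, has taken for a name from the list of things; names that differ only in an ending like _2 or _b are one class to them, and where a whole thing is asked for, a point or a joint stands for the part that bears it (a point fixed in the world has none). Each returns a list of dicts, best first, with "conf" (0 to 1); they miss things now and then, are a little off and sometimes report something else, mostly with a low value. They report only what shows in the picture. A call takes as long as a camera call.
- boxes_of(target, camera): "xy" ([column, row] in pixels, amid what is visible of it).
- regions_of(target, camera): "pixels" (400x640 bool, what is visible of it) and "xy" ([column, row] in pixels, amid what is visible of it).
- tip_of(target, camera): "xy" ([column, row] in pixels: a listed point, or the origin of a listed thing).
The state is a dict: "t": time; "qpos": joint angles; "qd": joint speeds; "effort": joint torques, N m; "eef_pos": TCP position; "ee_rot": TCP orientation; "contact_force": force on the tool from outside, world axes, zero at the start; "moment": the same for the moment, N m; "opening": finger opening in mm; "gripper_force": force on a finger pad.
Only numpy, scipy, OpenCV 4.12 (cv2) and the standard library are available. Lean on these libraries where they do the work, as an engineer would, in place of code of your own. Each camera call takes 0.05 s, during which the arm holds its last target. There are 200 camera calls.

## Task

Clear the poker set off the pool table into its tray: lay the roll of chips in its trough, the full-size pack of cards flat in the card bay, the dealer button flat in the round well, and the loose die in the empty pocket between the other four dice. The cue chalk and the small patience pack do not belong to the set: leave them lying where they are.

Things in the scene. Friction and masses are not known exactly. Their poses are not given: they have to be found in the camera images.
- chip_roll: A shrink-wrapped roll of 25 dark red clay poker chips with cream stripes, a rigid cylinder 39 mm in diameter and 83 mm long, lying on its side, 0.29 kg or so. It can roll. Origin: the centre of the cylinder (19.5 mm above what it lies on); x along its axis. Grip it from above across its 39 mm diameter.
- card_pack: The full-size pack of playing cards in its closed tuck box, cream with a brown printed top: 90 x 64 x 19 mm, lying flat, about 95 g. Origin: centre of its underside; x along the 90 mm side, y along the 64 mm side, z up.
- dealer_button: The dealer button: a thick flat ivory-white plastic disc with fine black rings on top, 54 mm in diameter, 20 mm high, lying flat, about 55 g. Origin: centre of its underside, z up.
- die: The one loose ivory-white die with black pips, a 19 mm cube with slightly rounded edges, about 10 g, away from the tray. Origin: its centre (9.5 mm above what it lies on); axes square to its faces.
- small_pack: LOOK-ALIKE, not part of the poker set: a small patience pack of cards in a box of the same design as the full-size one, 63 x 44 x 17 mm, lying flat on the cloth. Leave it where it lies. Origin: centre of its underside; x along the 63 mm side.
- chalk: LOOK-ALIKE, not part of the poker set: a cube of cue chalk, 22 mm, dark blue paper sides and a light blue chalk top with a round dimple, no pips. Leave it where it lies. Origin: centre of its underside.
- chip_trough: Black insert 117 x 97 x 7 mm, fixed, one of four set two by two in the dark-wood tray; top flush with the rim, 11 mm above the cloth. Origin: centre of its underside, 4 mm above the cloth; x along the 117 mm side. Centred trough for the roll, along x, 98 mm long, 29 mm wide, its sides slope 30 degrees and centre the roll, whose centre then lies 22 mm above the origin.
- card_bay: Black insert 117 x 97 x 7 mm, fixed, one of four set two by two in the dark-wood tray; top flush with the rim, 11 mm above the cloth. Origin: centre of its underside, 4 mm above the cloth; x along the 117 mm side. Card bay: a centred rectangular well, 104 mm along x by 80 mm along y, floor 2 mm above the origin, 5 mm below the top.
- button_well: Black insert 117 x 97 x 7 mm, fixed, one of four set two by two in the dark-wood tray; top flush with the rim, 11 mm above the cloth. Origin: centre of its underside, 4 mm above the cloth; x along the 117 mm side. Well for the dealer button: centred, round, 68 mm in diameter, floor 2 mm above the origin, 5 mm below the top. A fixed chip row 43 mm high fills the tray's +x end.
- dice_holder: Black insert 117 x 97 x 7 mm, fixed, one of four set two by two in the dark-wood tray; top flush with the rim, 11 mm above the cloth. Origin: centre of its underside, 4 mm above the cloth; x along the 117 mm side. Four fixed dice sit at x = +-42 mm, y = +-34 mm, their tops 21 mm above the origin; empty centre pocket 34 x 34 mm, floor 2 mm above the origin, 5 mm below the top.

How it is judged (in metres and radians):
At the end, for the whole second after the job is handed in: Roll, card pack, button and die each down on the floor of its own well, flat, centre within 13 mm of the insert's centre, the roll within 0.2 rad of its trough; all released and at rest. Chalk and small pack within 30 mm of their starts (horizontal distance between chip_roll and chip_trough below 0.013 m and z of chip_roll in the frame of chip_trough between 0.019 and 0.0255 m and linear speed of each of chip_roll, card_pack, dealer_button, die below 0.02 m/s and angular speed of each of chip_roll, card_pack, dealer_button, die below 0.15 rad/s and horizontal distance between card_pack and card_bay below 0.013 m and z of card_pack in the frame of card_bay between 0 and 0.004 m and horizontal distance between dealer_button and button_well below 0.013 m and z of dealer_button in the frame of button_well between 0 and 0.004 m and horizontal distance between die and dice_holder below 0.013 m and z of die in the frame of dice_holder between 0.009 and 0.0132 m and angle between the x axis of chip_roll and the x axis of chip_trough, either way round below 0.2 rad and angle between each of card_pack, dealer_button's own z axis and vertical below 0.05 rad and distance of each of small_pack, chalk from where it was at the start of the episode below 0.03 m); the robot touches nothing.
It fails at once if the small patience pack is moved more than 30 mm (distance of small_pack from where it was at the start of the episode above 0.03 m).
It fails at once if the cue chalk is moved more than 30 mm (distance of chalk from where it was at the start of the episode above 0.03 m).
It also fails if it takes over 106 s, if anything falls off the work surface, if the arm or the gripper's body presses on something with over 40 N, if the wrist force passes 120 N, or if a joint passes its speed limit or range.

## Working session

There is one attempt and no reset: what is moved stays moved. The work goes in short steps, Python scripts to look and compute and a tool call to move; the robot and the scene stay as the last step left them, time stands still between calls to the robot, and variables do not carry over. Pictures are saved under pics/ and viewed, at most 14 in all, crops included, and the job is handed in when it is done.

Besides the shell and the picture viewer there is one more tool, called after "Request:" as a command line: name --argument value ..., lists and objects as JSON in quotes. play_rows: Moves the arm, as the interface text tells. Its arguments: {"type":"object","properties":{"targets":{"type":"array","items":{"type":"array"}},"squeeze":{"type":"number"}},"required":["targets"]}

```bash
mkdir -p pics; ls; python3 - <<'E'
from cell import *
import cv2,numpy as np
s=get_state();print(s)
for n in ("top","scene"):
    c=capture(n);cv2.imwrite(f"pics/{n}0.png",c["pixels"][:,:,::-1]);print(c["K"],c["pose"])
    np.savez(f"/tmp/{n}.npz",**c)
E
```

```text
pics
{'t': 0.0, 'qpos': array([-1.41821535,  0.33393011,  0.03986788,  1.46629599, -0.01337313,
        1.34328134, -0.05850762]), 'qd': array([ 0.00100652,  0.00069602,  0.00199448, -0.00069626,  0.00114264,
       -0.00073588, -0.00107757]), 'effort': array([ 2.25150484e-04, -6.56360579e+01,  1.33546852e+00, -4.03786004e+01,
       -5.96543541e-02,  4.53131483e-02,  2.04170119e-04]), 'eef_pos': array([161.85057803, 629.03581064, 221.6346854 ]), 'ee_rot': array([-3.53303657e-05,  1.25564872e-01,  9.92085068e-01, -8.23891199e-04]), 'contact_force': array([0.28553371, 0.30551177, 0.03306749]), 'moment': array([-0.03435924, -0.02130482, -0.01229026]), 'gripper_force': 0.0, 'opening': 87.0733394664235}
[[471.72754459   0.         318.8450089 ]
 [  0.         471.72754459 194.1650335 ]
 [  0.           0.           1.        ]] [[ 1.68474379e-02  9.83975932e-01 -1.77503600e-01  3.61477532e+02]
 [-9.99849974e-01  1.72941699e-02  9.69764202e-04  4.82258015e+01]
 [ 4.02400206e-03  1.77460632e-01  9.84119673e-01  1.12675694e+03]
 [ 0.00000000e+00  0.00000000e+00  0.00000000e+00  1.00000000e+00]]
[[501.14598709   0.         313.26364344]
 [  0.         501.14598709 188.54175975]
 [  0.           0.           1.        ]] [[-7.49017926e-01 -4.43993619e-01  4.91774148e-01  1.06140873e+03]
 [ 6.62360361e-01 -4.84049883e-01  5.71816809e-01  6.61336000e+02]
 [-1.58397954e-02  7.54032743e-01  6.56645813e-01  7.44774982e+02]
 [ 0.00000000e+00  0.00000000e+00  0.00000000e+00  1.00000000e+00]]
```

View pics/top0.png

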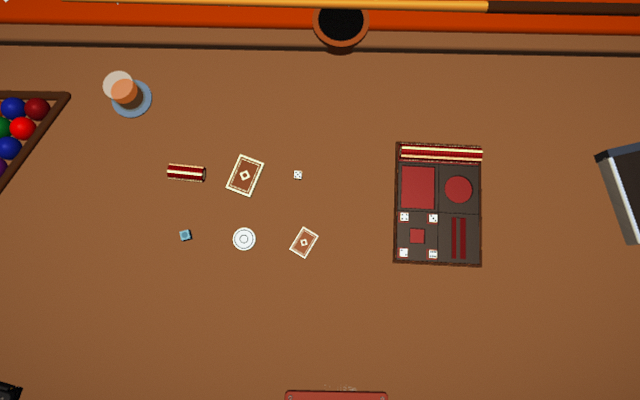

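```bash
cat > h.py <<'E'
from cell import *
import cv2,numpy as np
def world(c,u,v,z=None):
    "pixel -> world; on plane z if given, else from depth"
    u=np.atleast_1d(u).astype(float);v=np.atleast_1d(v).astype(float)
    K,P=c["K"],c["pose"]
    d=np.stack([(u-K[0,2])/K[0,0],-(v-K[1,2])/K[1,1],-np.ones_like(u)],1)
    R=d@P[:3,:3].T;o=P[:3,3]
    s=(z-o[2])/R[:,2] if z is not None else c["depth"][v.astype(int),u.astype(int)].astype(float)
    return o+R*s[:,None]
def look(names,cam="top"):
    c=capture(cam);out={}
    for n in names:
        for r in regions_of(n,cam)[:2]:
            m=r["pixels"].astype(np.uint8)
            m2=m
            v,u=np.nonzero(m2);W=world(c,u,v);W=W[c["depth"][v,u]>0]
            zt=np.percentile(W[:,2],75) if len(W) else 0
            T=W[abs(W[:,2]-zt)<5]
            rc=cv2.minAreaRect(T[:,:2].astype(np.float32))
            print(n,"conf %.2f"%r["conf"],"px",np.round(r["xy"]),"n",len(u),"ztop %.1f"%zt,"rect c",np.round(rc[0],1),"size",np.round(rc[1],1),"ang %.1f"%rc[2],"mean",np.round(T.mean(0),1))
    return c
E
python3 - <<'E'
from h import *
N=["chip_roll","card_pack","dealer_button","die","small_pack","chalk","chip_trough","card_bay","button_well","dice_holder"]
look(N)
c=capture("top")
for n in N:
    for r in tip_of(n,"top")[:2]: print(n,np.round(r["xy"],1),"%.2f"%r["conf"],np.round(world(c,*r["xy"],z=4 if n in N[6:] else 0),1))
print("scene");look(N,"scene")
E
```

```text
chip_roll conf 0.95 px [188. 173.] n 580 ztop 38.3 rect c [606.7 365.6] size [82.7 30.8] ang 84.4 mean [607.  364.7  37.5]
card_pack conf 0.60 px [244. 175.] n 1087 ztop 20.4 rect c [604.3 227.4] size [64.7 90.5] ang 68.9 mean [604.  227.1  19.2]
dealer_button conf 0.56 px [244. 238.] n 407 ztop 21.3 rect c [452.6 222. ] size [49.5 49.9] ang 0.8 mean [452.  221.9  20.3]
die conf 0.44 px [298. 176.] n 56 ztop 19.9 rect c [608.3  99.5] size [17.8 17.4] ang 84.9 mean [608.4 100.   18.8]
small_pack conf 0.65 px [304. 240.] n 486 ztop 18.4 rect c [446.5  82. ] size [43.3 62.9] ang 59.8 mean [446.4  81.5  17.1]
chalk conf 0.55 px [189. 235.] n 111 ztop 22.7 rect c [458.4 360.3] size [21.8 22.3] ang 17.1 mean [458.2 360.   21.8]
chip_trough conf 0.58 px [458. 237.] n 2073 ztop 11.3 rect c [ 463.5 -284.1] size [102.  117.4] ang 88.0 mean [ 463.1 -284.3   10.2]
card_bay conf 0.85 px [417. 185.] n 1977 ztop 8.8 rect c [ 585.7 -190.5] size [102.3 120.7] ang 87.2 mean [ 585.1 -190.6    7.4]
button_well conf 0.94 px [458. 188.] n 1935 ztop 10.7 rect c [ 580.5 -288.4] size [ 99.  119.4] ang 87.6 m
[... 1850 characters left out ...]
 [105.9 121.5] ang 82.8 mean [ 466.1 -287.7   10.3]
chip_trough conf 0.43 px [400. 221.] n 520 ztop 20.7 rect c [453.1 222.3] size [53.2 51.1] ang 61.9 mean [454. 223.  20.]
card_bay conf 0.95 px [234. 160.] n 1107 ztop 8.3 rect c [ 585.1 -190.6] size [118.3 100.2] ang 0.4 mean [ 581.3 -192.6    7. ]
button_well conf 0.59 px [211. 138.] n 1033 ztop 10.9 rect c [ 578.1 -288.8] size [104.8 116.2] ang 88.5 mean [ 580.1 -289.6    9.9]
dice_holder conf 0.77 px [269. 141.] n 1102 ztop 13.5 rect c [ 468.5 -193.4] size [110.2 122.3] ang 87.0 mean [ 471.3 -186.3   11.3]
dice_holder conf 0.64 px [208. 138.] n 1028 ztop 10.9 rect c [ 579.4 -287.7] size [104.4 113.2] ang 88.0 mean [ 580.3 -288.4    9.8]
```

The top picture shows the roll at (187,172), the pack at (245,175), the loose die at (298,175), the button at (244,239), the chalk at (185,235) and the small pack at (304,242). In the tray, the card bay is at (418,187), the button well at (458,189), the dice holder at (417,236) and the trough at (458,237). I'll refine the tray position from its red floors and work out the first moves.

```bash
cat >> h.py <<'E'
from scipy.spatial.transform import Rotation as Ro
def go(x,y,z,yaw,s=None):
    "print turn (deg, tool) to bring tool y to world angle yaw upright, then shift in tool axes AFTER the turn, to world target"
    s=s or get_state();w,a,b,c=s["ee_rot"];R=Ro.from_quat([a,b,c,w])
    yr=np.radians(yaw);ty=[np.cos(yr),np.sin(yr),0];tz=[0,0,-1]
    T=Ro.from_matrix(np.column_stack([np.cross(ty,tz),ty,tz]))
    p=np.array(s["eef_pos"]);t=(R.inv()*T).as_rotvec(degrees=True);d=np.array([x,y,z])-p
    M=R.as_matrix()
    print("t %.2f pos"%s["t"],np.round(p,1),"yaw %.1f"%np.degrees(np.arctan2(M[1,1],M[0,1])),"turn",np.round(t,2),"shift_after",np.round(T.inv().apply(d),1),"shift_before",np.round(R.inv().apply(d),1),"open %.1f grip %.1f"%(s["opening"],s["gripper_force"]))
E
python3 - <<'E'
from h import *
for cam in ("top","scene"):
    c=dict(np.load(f"/tmp/{cam}.npz"))
    hsv=cv2.cvtColor(c["pixels"],cv2.COLOR_RGB2HSV)
    m=(((hsv[...,0]<6)|(hsv[...,0]>172))&(hsv[...,1]>120)&(hsv[...,2]>60)).astype(np.uint8)
    n,l,st,ce=cv2.connectedComponentsWithStats(m)
    for i in range(1,n):
        if st[i,4]<40: continue
        v,u=np.nonzero(l==i);W=world(c,u,v,z=6)
        if not(380<W[:,0].mean()<720 and -400<W[:,1].mean()<-100):continue
        rc=cv2.minAreaRect(W[:,:2].astype(np.float32))
        print(cam,st[i,4],np.round(ce[i]),"mean",np.round(W.mean(0)[:2],1),np.round(rc[0],1),np.round(rc[1],1),"%.1f"%rc[2])
go(607.5,365.5,120,-5)
E
```

```text
top 128 [440. 146.] mean [ 688.5 -248.9] [ 688.6 -251.5] [196.9   4.3] 88.0
top 197 [436. 161.] mean [ 651.5 -237.1] [ 652.1 -243.9] [202.3  29.1] 82.4
top 392 [441. 153.] mean [ 671.3 -251.9] [ 671.3 -251. ] [196.5  12.3] 87.9
top 1430 [418. 187.] mean [ 585.6 -191.7] [ 586.  -191.4] [ 80.4 105.8] 88.5
top 610 [458. 189.] mean [ 582.2 -289.4] [ 581.9 -289. ] [67.5 65.8] 44.2
top 172 [454. 237.] mean [ 464.9 -274.9] [ 464.9 -276. ] [ 9.6 97.9] 88.1
top 247 [463. 238.] mean [ 463.7 -296.1] [ 463.2 -296.1] [12.  97.7] 87.8
top 217 [417. 235.] mean [ 468.2 -187.7] [ 467.9 -188. ] [33.4 35.2] 88.7
scene 176 [247. 123.] mean [ 461.5 -299.4] [ 459.8 -299.3] [ 22.4 100.1] 87.8
scene 61 [252. 126.] mean [ 461.9 -277.8] [ 460.5 -277.9] [ 7.4 96.2] 88.0
scene 1505 [213. 161.] mean [ 619.3 -222.4] [ 608.9 -268.7] [239.9 155.2] 88.9
scene 312 [210. 142.] mean [ 581.6 -291.7] [ 581.2 -291.6] [63.3 63.4] 11.6
scene 93 [271. 141.] mean [ 466.4 -189.7] [ 466.3 -189.7] [30.8 31.9] 87.8
t 1.75 pos [161.9 629.5 222.5] yaw 75.6 turn [-0.    0.   80.57] shift_after [-224.1  466.9  102.5] shift_before [-497.3 -144.6  102.5] open 87.3 grip 0.0
```

Request:
play_rows --targets '[[[0,0,10.07],[0,0,0],-1],[[0,0,10.07],[0,0,0],-1],[[0,0,10.07],[0,0,0],-1],[[0,0,10.07],[0,0,0],-1],[[0,0,10.07],[0,0,0],-1],[[0,0,10.07],[0,0,0],-1],[[0,0,10.07],[0,0,0],-1],[[0,0,10.07],[0,0,0],-1],[[0,0,0],[-22.4,46.7,10.2],-1],[[0,0,0],[-22.4,46.7,10.2],-1],[[0,0,0],[-22.4,46.7,10.2],-1],[[0,0,0],[-22.4,46.7,10.2],-1],[[0,0,0],[-22.4,46.7,10.2],-1],[[0,0,0],[-22.4,46.7,10.2],-1],[[0,0,0],[-22.4,46.7,10.2],-1],[[0,0,0],[-22.4,46.7,10.2],-1],[[0,0,0],[-22.4,46.7,10.2],-1],[[0,0,0],[-22.4,46.7,10.2],-1],[[0,0,0],[0,0,0],-1],[[0,0,0],[0,0,0],-1]]' --squeeze 25

```text
t: 4.25
eef_pos: [607.4, 366.0, 120.3]
ee_rot: [-0.0, 0.737, 0.676, -0.0]
contact_force: [-0.9, -0.2, -0.4]
opening: 87.4
gripper_force: 0.0
```

```bash
python3 - <<'E'
from h import *
go(607.5,365.5,7,-5)
E
```

```text
t 4.25 pos [607.4 366.  120.3] yaw -5.0 turn [-0.04 -0.01  0.01] shift_after [-5.000e-01  1.000e-01  1.133e+02] shift_before [ -0.6   0.2 113.3] open 87.4 grip 0.0
```

Request:
play_rows --targets '[[[0,0,0],[-0.5,0,40],-1],[[0,0,0],[0,0,40],-1],[[0,0,0],[0,0,23],-1],[[0,0,0],[0,0,10],-1],[[0,0,0],[0,0,0],-1],[[0,0,0],[0,0,0],1],[[0,0,0],[0,0,0],1],[[0,0,0],[0,0,0],1],[[0,0,0],[0,0,0],1],[[0,0,0],[0,0,0],1],[[0,0,0],[0,0,0],1],[[0,0,0],[0,0,0],1],[[0,0,0],[0,0,0],1],[[0,0,0],[0,0,-15],1],[[0,0,0],[0,0,-30],1],[[0,0,0],[0,0,-50],1],[[0,0,0],[0,0,0],1],[[0,0,0],[0,0,0],1]]'

```text
t: 6.5
eef_pos: [607.1, 365.1, 102.3]
ee_rot: [-0.0, 0.737, 0.676, -0.0]
contact_force: [0.1, -0.8, -3.4]
opening: 38.5
gripper_force: 25.0
```

```bash
python3 - <<'E'
from h import *
c=look(["chip_roll"]);look(["chip_roll"],"scene")
cv2.imwrite("pics/a.png",c["pixels"][:,:,::-1])
go(464.3,-286,102,-92)
E
```

```text
chip_roll conf 0.63 px [187. 166.] n 286 ztop 132.5 rect c [601.9 343.7] size [33.3 39.5] ang 1.5 mean [603.8 338.9 131.8]
chip_roll conf 0.94 px [421. 278.] n 622 ztop 129.6 rect c [609.7 391.8] size [30.3 32.7] ang 84.1 mean [611.8 393.5 129.5]
t 6.70 pos [606.8 364.8 100.9] yaw -5.0 turn [-2.000e-02  1.700e-01  8.701e+01] shift_after [-119.7  655.4   -1.1] shift_before [-6.607e+02 -8.540e+01  3.000e-01] open 38.4 grip 25.0
```

Request:
play_rows --targets '[[[0,0,0],[-23,-3,0],1],[[0,0,0],[-47.2,-6.1,0],1],[[0,0,0],[-47.2,-6.1,0],1],[[0,0,0],[-47.2,-6.1,0],1],[[0,0,0],[-47.2,-6.1,0],1],[[0,0,0],[-47.2,-6.1,0],1],[[0,0,0],[-47.2,-6.1,0],1],[[0,0,0],[-47.2,-6.1,0],1],[[0,0,0],[-47.2,-6.1,0],1],[[0,0,0],[-47.2,-6.1,0],1],[[0,0,0],[-47.2,-6.1,0],1],[[0,0,0],[-47.2,-6.1,0],1],[[0,0,0],[-47.2,-6.1,0],1],[[0,0,0],[-47.2,-6.1,0],1],[[0,0,0],[-24,-3,0],1]]'

```text
t: 8.57
eef_pos: [463.6, -288.3, 102.3]
ee_rot: [-0.0, 0.738, 0.674, -0.001]
contact_force: [0.9, 1.0, -3.8]
opening: 38.6
gripper_force: 25.0
```

Request:
play_rows --targets '[[[0,0,6],[0,0,0],1],[[0,0,9.5],[0,0,0],1],[[0,0,9.5],[0,0,0],1],[[0,0,9.5],[0,0,0],1],[[0,0,9.5],[0,0,0],1],[[0,0,9.5],[0,0,0],1],[[0,0,9.5],[0,0,0],1],[[0,0,9.5],[0,0,0],1],[[0,0,9.5],[0,0,0],1],[[0,0,5],[0,0,0],1],[[0,0,0],[0,0,0],1],[[0,0,0],[0,0,0],1]]'

```text
t: 10.07
eef_pos: [465.1, -285.4, 102.4]
ee_rot: [-0.0, 1.0, -0.016, -0.0]
contact_force: [0.1, -0.1, -3.6]
opening: 38.5
gripper_force: 25.0
```

```bash
python3 - <<'E'
from h import *
c=look(["chip_roll"]);cv2.imwrite("pics/b.png",cv2.resize(c["pixels"][100:300,300:600,::-1],None,fx=2,fy=2))
c=look(["chip_roll"],"scene")
cv2.imwrite("pics/c.png",cv2.resize(c["pixels"][0:250,130:430,::-1],None,fx=2,fy=2))
go(464.3,-286,14,-92)
E
```

```text
chip_roll conf 0.44 px [473. 251.] n 113 ztop 133.0 rect c [ 429.5 -282.2] size [12.6 23.5] ang 1.0 mean [ 428.3 -283.   132.2]
chip_roll conf 0.61 px [239.  88.] n 356 ztop 129.7 rect c [ 472.  -285.1] size [38.  70.9] ang 89.8 mean [ 487.5 -280.1  130.3]
chip_roll conf 0.25 px [301. 227.] n 125 ztop 18.5 rect c [609.8  99.2] size [20.5 19.1] ang 4.6 mean [610.2 100.7  18.3]
t 10.28 pos [ 465.2 -285.5  102.6] yaw -91.9 turn [-0.01 -0.    0.05] shift_after [-0.9  0.6 88.6] shift_before [-0.9  0.6 88.6] open 38.8 grip 25.0
```

View pics/c.png

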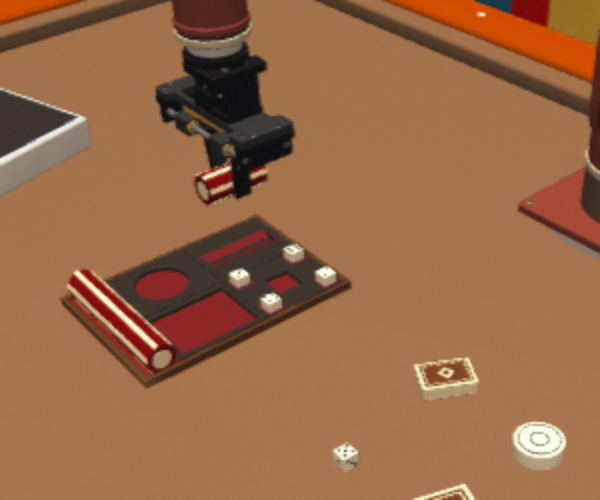

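The roll is held square to the trough, at about (235,182) in the crop. Now I lower it and release.

Request:
play_rows --targets '[[[0,0,0],[-0.9,0.6,40],1],[[0,0,0],[0,0,30],1],[[0,0,0],[0,0,12],1],[[0,0,0],[0,0,6.8],1],[[0,0,0],[0,0,0],1],[[0,0,0],[0,0,0],1],[[0,0,0],[0,0,0],0.0],[[0,0,0],[0,0,0],-0.2],[[0,0,0],[0,0,0],-0.35],[[0,0,0],[0,0,0],-0.35],[[0,0,0],[0,0,0],-0.35],[[0,0,0],[0,0,-20],-0.35],[[0,0,0],[0,0,-50],-0.35],[[0,0,0],[0,0,-40],-0.35],[[0,0,0],[0,0,0],-1],[[0,0,0],[0,0,0],-1]]'

```text
t: 12.28
eef_pos: [464.4, -285.8, 124.1]
ee_rot: [-0.0, 1.0, -0.017, 0.0]
contact_force: [-0.7, 0.2, -0.0]
opening: 71.6
gripper_force: 0.0
```

```bash
python3 - <<'E'
from h import *
go(604.5,227.2,125,68.9)
E
```

```text
t 12.28 pos [ 464.4 -285.8  124.1] yaw -92.0 turn [ 4.0000e-02 -5.0000e-02 -1.6088e+02] shift_after [ 53.9 529.   -0.9] shift_before [ 122.3 -517.5   -0.6] open 71.6 grip 0.0
```

Request:
play_rows --targets '[[[0,0,0],[11.1,-47,0],-1],[[0,0,0],[11.1,-47,0],-1],[[0,0,0],[11.1,-47,0],-1],[[0,0,0],[11.1,-47,0],-1],[[0,0,0],[11.1,-47,0],-1],[[0,0,0],[11.1,-47,0],-1],[[0,0,0],[11.1,-47,0],-1],[[0,0,0],[11.1,-47,0],-1],[[0,0,0],[11.1,-47,0],-1],[[0,0,0],[11.1,-47,0],-1],[[0,0,0],[11.1,-47,0],-1],[[0,0,-10],[0,0,0],-1],[[0,0,-10],[0,0,0],-1],[[0,0,-10],[0,0,0],-1],[[0,0,-10],[0,0,0],-1],[[0,0,-10],[0,0,0],-1],[[0,0,-10],[0,0,0],-1],[[0,0,-10],[0,0,0],-1],[[0,0,-10],[0,0,0],-1],[[0,0,-10],[0,0,0],-1]]'

```text
t: 14.78
eef_pos: [603.5, 225.9, 122.3]
ee_rot: [-0.0, 0.717, 0.697, -0.001]
contact_force: [0.7, -0.3, -0.5]
opening: 87.1
gripper_force: 0.0
```

Request:
play_rows --targets '[[[0,0,-10],[0,0,0],-1],[[0,0,-10],[0,0,0],-1],[[0,0,-10],[0,0,0],-1],[[0,0,-10],[0,0,0],-1],[[0,0,-10],[0,0,0],-1],[[0,0,-10],[0,0,0],-1],[[0,0,-10],[0,0,0],-1],[[0,0,-0.9],[0,0,0],-1],[[0,0,0],[0,0,0],-1]]'

```text
t: 15.9
eef_pos: [603.9, 226.1, 123.0]
ee_rot: [-0.001, 0.185, 0.983, -0.0]
contact_force: [0.4, -0.0, 0.8]
opening: 87.1
gripper_force: 0.0
```

```bash
python3 - <<'E'
from h import *
go(604.5,227.2,7,68.9)
c=look(["chip_roll","card_pack"])
cv2.imwrite("pics/d.png",cv2.resize(c["pixels"][120:290,360:510,::-1],None,fx=3,fy=3))
E
```

```text
t 15.90 pos [603.9 226.1 123. ] yaw 68.7 turn [-0.05 -0.05 -0.2 ] shift_after [-1.00e-01  1.20e+00  1.16e+02] shift_before [ -0.2   1.3 116. ] open 87.1 grip 0.0
chip_roll conf 0.70 px [462. 239.] n 629 ztop 43.7 rect c [ 463.4 -283.6] size [30.4 82.8] ang 87.7 mean [ 464.1 -283.2   42.9]
```

View pics/d.png

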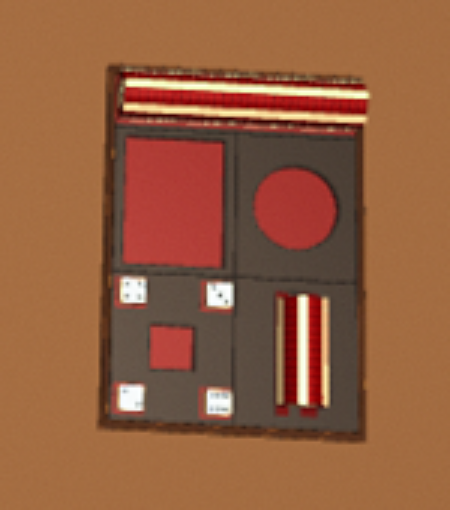

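The roll sits in its trough, at about (302,350) in the crop. Next is the card pack.

Request:
play_rows --targets '[[[0,0,-0.2],[0,1.2,40],-1],[[0,0,0],[0,0,40],-1],[[0,0,0],[0,0,24],-1],[[0,0,0],[0,0,12],-1],[[0,0,0],[0,0,0],-1],[[0,0,0],[0,0,0],1],[[0,0,0],[0,0,0],1],[[0,0,0],[0,0,0],1],[[0,0,0],[0,0,0],1],[[0,0,0],[0,0,0],1],[[0,0,0],[0,0,0],1],[[0,0,0],[0,0,0],1],[[0,0,0],[0,0,-15],1],[[0,0,0],[0,0,-40],1],[[0,0,0],[0,0,-40],1],[[0,0,0],[0,0,0],1],[[0,0,0],[0,0,0],1]]' --squeeze 20

```text
t: 18.18
eef_pos: [604.3, 227.5, 102.6]
ee_rot: [-0.0, 0.181, 0.983, -0.0]
contact_force: [0.2, 0.0, -0.4]
opening: 63.7
gripper_force: 20.0
```

```bash
python3 - <<'E'
from h import *
go(585.5,-191,103,88)
E
```

```text
t 18.18 pos [604.3 227.5 102.6] yaw 69.1 turn [-1.000e-02 -2.000e-02 -1.888e+01] shift_after [ 4.200e+00 -4.189e+02 -4.000e-01] shift_before [-1.316e+02 -3.977e+02 -3.000e-01] open 63.7 grip 20.0
```

Request:
play_rows --targets '[[[0,0,0],[-6.6,-19.8,0],1],[[0,0,0],[-13.2,-39.8,0],1],[[0,0,0],[-13.2,-39.8,0],1],[[0,0,0],[-13.2,-39.8,0],1],[[0,0,0],[-13.2,-39.8,0],1],[[0,0,0],[-13.2,-39.8,0],1],[[0,0,0],[-13.2,-39.8,0],1],[[0,0,0],[-13.2,-39.8,0],1],[[0,0,0],[-13.2,-39.8,0],1],[[0,0,0],[-13.2,-39.8,0],1],[[0,0,0],[-6.6,-19.8,0],1],[[0,0,-6.3],[0,0,0],1],[[0,0,-6.3],[0,0,0],1],[[0,0,-6.3],[0,0,0],1],[[0,0,0],[0,0,0],1],[[0,0,0],[0,0,0],1]]'

```text
t: 20.18
eef_pos: [585.4, -191.9, 102.3]
ee_rot: [-0.001, 0.019, 1.0, -0.0]
contact_force: [0.6, -0.7, -1.0]
opening: 63.8
gripper_force: 20.0
```

```bash
python3 - <<'E'
from h import *
c=look(["card_pack"]);c=look(["card_pack"],"scene")
cv2.imwrite("pics/e.png",cv2.resize(c["pixels"][0:250,130:430,::-1],None,fx=2,fy=2))
go(585.5,-191,13.5,88)
E
```

```text
card_pack conf 0.70 px [424. 187.] n 438 ztop 113.7 rect c [ 581.6 -184.5] size [42.2 89.6] ang 76.9 mean [ 575.3 -180.3  112.5]
card_pack conf 0.65 px [223. 126.] n 680 ztop 113.4 rect c [ 586.6 -186.4] size [75.2 91. ] ang 87.7 mean [ 599.4 -186.5  112.8]
t 20.38 pos [ 586.1 -191.3  102.7] yaw 88.0 turn [-0.01 -0.01 -0.04] shift_after [ 0.6  0.2 89.2] shift_before [ 0.6  0.3 89.2] open 63.9 grip 20.0
```

View pics/e.png

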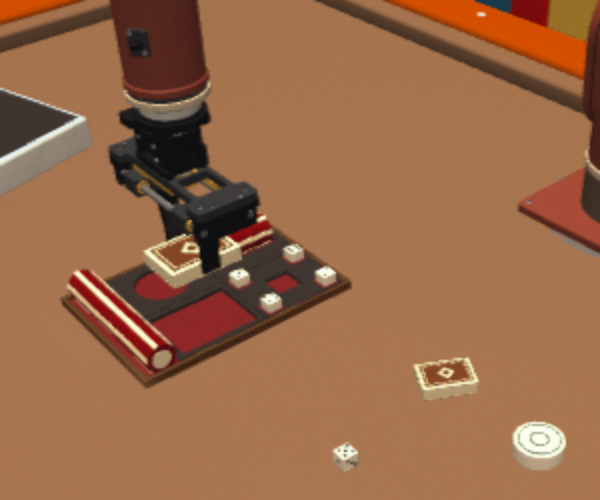

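The pack hangs level at (195,255), centred over the bay. Lower and release.

Request:
play_rows --targets '[[[0,0,0],[0.6,0.2,40],1],[[0,0,0],[0,0,30],1],[[0,0,0],[0,0,12],1],[[0,0,0],[0,0,7],1],[[0,0,0],[0,0,0],1],[[0,0,0],[0,0,0],1],[[0,0,0],[0,0,0],-0.6],[[0,0,0],[0,0,0],-0.8],[[0,0,0],[0,0,0],-0.8],[[0,0,0],[0,0,0],-0.8],[[0,0,0],[0,0,0],-0.8],[[0,0,0],[0,0,-20],-0.8],[[0,0,0],[0,0,-50],-0.8],[[0,0,0],[0,0,-40],-0.8],[[0,0,0],[0,0,0],-1],[[0,0,0],[0,0,0],-1]]'

```text
t: 22.38
eef_pos: [585.5, -190.8, 124.2]
ee_rot: [0.0, 0.017, 1.0, 0.0]
contact_force: [0.6, 0.9, -0.2]
opening: 85.9
gripper_force: 0.0
```

```bash
python3 - <<'E'
from h import *
go(453,222.5,124,88)
E
```

```text
t 22.38 pos [ 585.5 -190.8  124.2] yaw 88.0 turn [0.01 0.03 0.01] shift_after [1.469e+02 4.085e+02 2.000e-01] shift_before [1.468e+02 4.085e+02 2.000e-01] open 85.9 grip 0.0
```

Request:
play_rows --targets '[[[0,0,0],[14.7,40.85,0],-1],[[0,0,0],[14.7,40.85,0],-1],[[0,0,0],[14.7,40.85,0],-1],[[0,0,0],[14.7,40.85,0],-1],[[0,0,0],[14.7,40.85,0],-1],[[0,0,0],[14.7,40.85,0],-1],[[0,0,0],[14.7,40.85,0],-1],[[0,0,0],[14.7,40.85,0],-1],[[0,0,0],[14.7,40.85,0],-1],[[0,0,0],[14.7,40.85,0],-1],[[0,0,0],[0,0,0],-1],[[0,0,0],[0,0,0],-1]]'

```text
t: 23.88
eef_pos: [452.5, 221.5, 123.0]
ee_rot: [-0.001, 0.017, 1.0, -0.001]
contact_force: [0.0, -0.4, 0.0]
opening: 87.3
gripper_force: 0.0
```

```bash
python3 - <<'E'
from h import *
go(453,222.5,7,88)
c=look(["card_pack"])
E
```

```text
t 23.88 pos [452.5 221.5 123. ] yaw 88.0 turn [-0.08 -0.07  0.01] shift_after [ -0.5   1.  116. ] shift_before [ -0.6   1.2 116. ] open 87.3 grip 0.0
card_pack conf 0.90 px [419. 184.] n 1055 ztop 25.8 rect c [ 585.7 -188.8] size [63.6 90. ] ang 88.2 mean [ 585.2 -188.7   24.7]
```

Pack top is at 25.8, as expected for the bay floor, and it is centred. Next is the button.

Request:
play_rows --targets '[[[0,0,0],[-0.5,1,40],-1],[[0,0,0],[0,0,40],-1],[[0,0,0],[0,0,24],-1],[[0,0,0],[0,0,12],-1],[[0,0,0],[0,0,0],-1],[[0,0,0],[0,0,0],1],[[0,0,0],[0,0,0],1],[[0,0,0],[0,0,0],1],[[0,0,0],[0,0,0],1],[[0,0,0],[0,0,0],1],[[0,0,0],[0,0,0],1],[[0,0,0],[0,0,0],1],[[0,0,0],[0,0,0],1],[[0,0,0],[0,0,-15],1],[[0,0,0],[0,0,-40],1],[[0,0,0],[0,0,-40],1],[[0,0,0],[0,0,0],1],[[0,0,0],[0,0,0],1]]'

```text
t: 26.22
eef_pos: [453.1, 223.3, 102.7]
ee_rot: [-0.0, 0.017, 1.0, 0.0]
contact_force: [0.2, 0.1, -0.9]
opening: 53.3
gripper_force: 20.0
```

```bash
python3 - <<'E'
from h import *
go(582,-289.5,103,88)
E
```

```text
t 26.23 pos [453.1 223.3 102.7] yaw 88.0 turn [ 0.   -0.    0.01] shift_after [-1.467e+02 -5.080e+02 -3.000e-01] shift_before [-1.466e+02 -5.080e+02 -3.000e-01] open 53.3 grip 20.0
```

Request:
play_rows --targets '[[[0,0,0],[-6.7,-23.1,0],1],[[0,0,0],[-13.33,-46.2,0],1],[[0,0,0],[-13.33,-46.2,0],1],[[0,0,0],[-13.33,-46.2,0],1],[[0,0,0],[-13.33,-46.2,0],1],[[0,0,0],[-13.33,-46.2,0],1],[[0,0,0],[-13.33,-46.2,0],1],[[0,0,0],[-13.33,-46.2,0],1],[[0,0,0],[-13.33,-46.2,0],1],[[0,0,0],[-13.33,-46.2,0],1],[[0,0,0],[-13.33,-46.2,0],1],[[0,0,0],[-6.7,-23.1,0],1],[[0,0,0],[0,0,0],1],[[0,0,0],[0,0,0],1]]'

```text
t: 27.98
eef_pos: [581.9, -288.4, 101.6]
ee_rot: [-0.001, 0.017, 1.0, 0.001]
contact_force: [0.6, 0.5, -1.1]
opening: 53.4
gripper_force: 20.0
```

```bash
python3 - <<'E'
from h import *
c=look(["dealer_button"],"scene")
cv2.imwrite("pics/f.png",cv2.resize(c["pixels"][0:250,130:430,::-1],None,fx=2,fy=2))
go(582,-289.5,13.5,88)
E
```

```text
dealer_button conf 0.58 px [202. 113.] n 136 ztop 113.4 rect c [ 593.4 -287.6] size [44.  21.9] ang 65.3 mean [ 593.7 -284.8  112.8]
t 28.07 pos [ 582.3 -288.   102.2] yaw 88.1 turn [ 0.06 -0.05  0.1 ] shift_after [ 0.2 -1.5 88.7] shift_before [ 0.2 -1.6 88.7] open 53.3 grip 20.0
```

View pics/f.png

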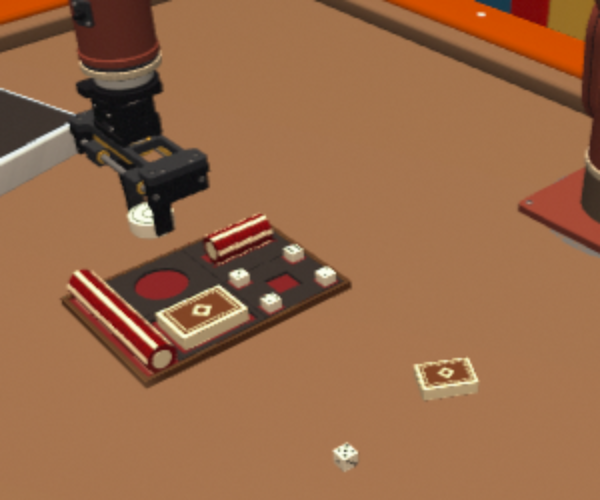

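The roll (238,238) and the pack (203,315) are seated, and the button is held level at (148,217). Lower and release.

Request:
play_rows --targets '[[[0,0,0],[0.2,-1.4,40],1],[[0,0,0],[0,0,30],1],[[0,0,0],[0,0,12],1],[[0,0,0],[0,0,6.7],1],[[0,0,0],[0,0,0],1],[[0,0,0],[0,0,0],1],[[0,0,0],[0,0,0],-0.4],[[0,0,0],[0,0,0],-0.6],[[0,0,0],[0,0,0],-0.6],[[0,0,0],[0,0,0],-0.6],[[0,0,0],[0,0,0],-0.6],[[0,0,0],[0,0,-20],-0.6],[[0,0,0],[0,0,-50],-0.6],[[0,0,0],[0,0,-40],-0.6],[[0,0,0],[0,0,0],-0.6],[[0,0,0],[0,0,0],-0.6]]'

```text
t: 30.08
eef_pos: [582.2, -290.9, 124.7]
ee_rot: [0.0, 0.017, 1.0, -0.0]
contact_force: [-0.1, 0.5, -1.0]
opening: 69.5
gripper_force: 0.0
```

```bash
python3 - <<'E'
from h import *
go(609.3,99.8,124,88)
c=capture("top");cv2.imwrite("pics/g.png",cv2.resize(c["pixels"][160:192,282:314,::-1],None,fx=12,fy=12,interpolation=cv2.INTER_CUBIC))
E
```

```text
t 30.07 pos [ 582.2 -290.9  124.7] yaw 88.0 turn [0.   0.04 0.02] shift_after [-13.5 391.4   0.7] shift_before [-13.6 391.4   0.7] open 69.5 grip 0.0
```

View pics/g.png

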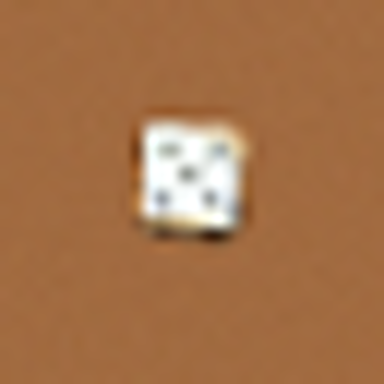

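The die is at (187,172) in the crop, nearly square to the grip with about 3° of tilt. No turn is needed.

Request:
play_rows --targets '[[[0,0,0],[-1.35,39.1,0],-0.6],[[0,0,0],[-1.35,39.1,0],-0.6],[[0,0,0],[-1.35,39.1,0],-0.6],[[0,0,0],[-1.35,39.1,0],-0.6],[[0,0,0],[-1.35,39.1,0],-0.6],[[0,0,0],[-1.35,39.1,0],-0.6],[[0,0,0],[-1.35,39.1,0],-0.6],[[0,0,0],[-1.35,39.1,0],-0.6],[[0,0,0],[-1.35,39.1,0],-0.6],[[0,0,0],[-1.35,39.1,0],-0.6],[[0,0,0],[0,0,0],-0.4],[[0,0,0],[0,0,0],-0.4]]' --squeeze 12

```text
t: 31.62
eef_pos: [608.7, 98.5, 123.2]
ee_rot: [-0.001, 0.017, 1.0, -0.001]
contact_force: [-0.7, 0.2, -0.6]
opening: 62.5
gripper_force: 0.0
```

```bash
python3 - <<'E'
from h import *
go(609.3,99.8,7,88)
look(["dealer_button"])
E
```

```text
t 31.62 pos [608.7  98.5 123.2] yaw 88.0 turn [-0.07 -0.08 -0.  ] shift_after [ -0.6   1.3 116.2] shift_before [ -0.7   1.5 116.2] open 62.5 grip 0.0
dealer_button conf 0.82 px [457. 187.] n 457 ztop 26.5 rect c [ 579.9 -289.1] size [51.6 52.2] ang 0.6 mean [ 580.  -288.4   25.5]
```

Request:
play_rows --targets '[[[0,0,0],[-0.6,1.3,40],-0.4],[[0,0,0],[0,0,40],-0.4],[[0,0,0],[0,0,24],-0.4],[[0,0,0],[0,0,12],-0.4],[[0,0,0],[0,0,0],-0.4],[[0,0,0],[0,0,0],0.2],[[0,0,0],[0,0,0],0.4],[[0,0,0],[0,0,0],0.5],[[0,0,0],[0,0,0],0.6],[[0,0,0],[0,0,0],1],[[0,0,0],[0,0,0],1],[[0,0,0],[0,0,0],1],[[0,0,0],[0,0,0],1],[[0,0,0],[0,0,0],1],[[0,0,0],[0,0,-15],1],[[0,0,0],[0,0,-40],1],[[0,0,0],[0,0,-40],1],[[0,0,0],[0,0,0],1],[[0,0,0],[0,0,0],1]]'

```text
t: 34.1
eef_pos: [609.7, 100.6, 103.2]
ee_rot: [0.0, 0.017, 1.0, 0.0]
contact_force: [-1.0, 0.3, 0.5]
opening: 18.6
gripper_force: 12.0
```

```bash
python3 - <<'E'
from h import *
go(467.8,-188.3,103,88)
E
```

```text
t 34.10 pos [609.7 100.6 103.2] yaw 88.0 turn [0.01 0.01 0.01] shift_after [ 1.317e+02 -2.936e+02  2.000e-01] shift_before [ 1.318e+02 -2.936e+02  1.000e-01] open 18.6 grip 12.0
```

Request:
play_rows --targets '[[[0,0,0],[8.2,-18.35,0],1],[[0,0,0],[16.5,-36.7,0],1],[[0,0,0],[16.5,-36.7,0],1],[[0,0,0],[16.5,-36.7,0],1],[[0,0,0],[16.5,-36.7,0],1],[[0,0,0],[16.5,-36.7,0],1],[[0,0,0],[16.5,-36.7,0],1],[[0,0,0],[16.5,-36.7,0],1],[[0,0,0],[8.2,-18.35,0],1],[[0,0,0],[0,0,0],1],[[0,0,0],[0,0,0],1]]'

```text
t: 35.48
eef_pos: [467.5, -187.7, 102.6]
ee_rot: [-0.0, 0.017, 1.0, 0.0]
contact_force: [-0.2, 0.6, -0.6]
opening: 18.8
gripper_force: 12.0
```

```bash
python3 - <<'E'
from h import *
c=capture("scene")
cv2.imwrite("pics/i.png",cv2.resize(c["pixels"][0:250,130:430,::-1],None,fx=2,fy=2))
go(467.8,-188.3,13.5,88)
E
```

```text
t 35.52 pos [ 467.8 -187.4  102.7] yaw 88.1 turn [ 0.02 -0.04  0.07] shift_after [-0.1 -0.9 89.2] shift_before [-0.1 -0.9 89.2] open 18.8 grip 12.0
```

View pics/i.png

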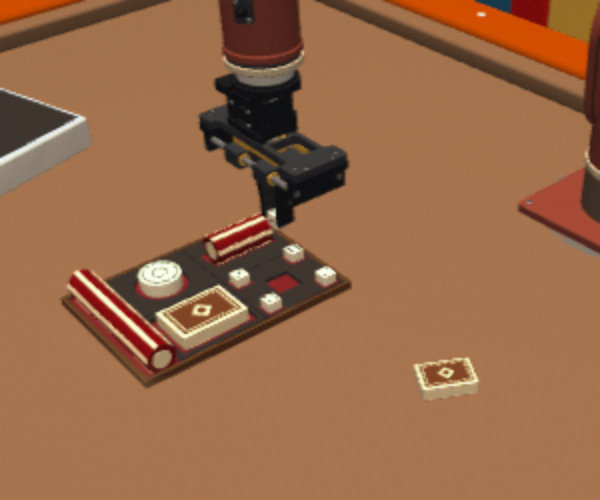

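The button (160,277) is seated, and the die is in the jaws at (272,215). Lower and release.

Request:
play_rows --targets '[[[0,0,0],[-0.1,-0.9,40],1],[[0,0,0],[0,0,30],1],[[0,0,0],[0,0,12],1],[[0,0,0],[0,0,7.2],1],[[0,0,0],[0,0,0],1],[[0,0,0],[0,0,0],1],[[0,0,0],[0,0,0],0.4],[[0,0,0],[0,0,0],0.2],[[0,0,0],[0,0,0],0],[[0,0,0],[0,0,0],0],[[0,0,0],[0,0,0],0],[[0,0,0],[0,0,-20],0],[[0,0,0],[0,0,-50],0],[[0,0,0],[0,0,-60],0],[[0,0,0],[0,50,-40],0],[[0,0,0],[0,60,0],0],[[0,0,0],[0,60,0],0],[[0,0,0],[0,60,0],0],[[0,0,0],[0,0,0],0]]'

```text
t: 37.9
eef_pos: [475.5, 44.3, 182.8]
ee_rot: [-0.0, 0.014, 1.0, 0.0]
contact_force: [0.2, -0.5, 0.3]
opening: 43.3
gripper_force: 0.0
```

```bash
python3 - <<'E'
from h import *
c=look(["chip_roll","card_pack","dealer_button","die","small_pack","chalk"])
look(["small_pack","chalk"],"scene")
cv2.imwrite("pics/j.png",cv2.resize(c["pixels"][120:290,360:510,::-1],None,fx=3,fy=3))
E
```

```text
chip_roll conf 0.96 px [460. 236.] n 653 ztop 43.5 rect c [ 463.7 -282.6] size [32.5 83.7] ang 87.7 mean [ 464.4 -283.6   42.7]
card_pack conf 0.61 px [422. 188.] n 1042 ztop 25.7 rect c [ 585.  -188.4] size [64.3 89.2] ang 88.5 mean [ 584.5 -188.9   24.6]
card_pack conf 0.24 px [403. 191.] n 902 ztop 11.0 rect c [ 584.9 -190.4] size [ 98.7 120.7] ang 87.1 mean [ 582.5 -190.5    9.7]
dealer_button conf 0.82 px [460. 187.] n 385 ztop 26.6 rect c [ 580.5 -287. ] size [47.9 49.9] ang 45.3 mean [ 579.9 -286.9   25.5]
die conf 0.48 px [417. 236.] n 63 ztop 25.0 rect c [ 466.3 -186.6] size [16.8 18.7] ang 1.7 mean [ 466.4 -185.8   24. ]
chalk conf 0.53 px [186. 235.] n 107 ztop 23.3 rect c [457.5 360.6] size [20.4 22.7] ang 19.7 mean [457.7 360.1  22.4]
small_pack conf 0.65 px [351. 187.] n 546 ztop 17.7 rect c [447.1  81.5] size [50.1 64.3] ang 59.2 mean [448.6  82.6  16.9]
chalk conf 0.52 px [453. 262.] n 196 ztop 22.3 rect c [458.7 360.4] size [25.5 21.8] ang 16.1 mean [459.9 360.9  21.7]
```

View pics/j.png

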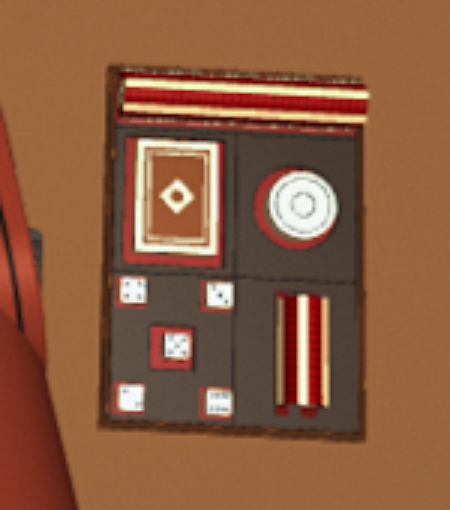

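All four pieces are seated: pack (177,197), button (302,203), die (177,346) and roll (302,350) in the crop. The offsets that show are parallax, and the measured heights and centres fit. The look-alikes haven't moved.

```bash
python3 -c "
from cell import *
print(job_done())"
```

```text
the job is handed in; nothing more can be done
None
```

I put the roll, card pack, dealer button and die in their own wells, left the chalk and small pack where they were, and handed the job in at about 38 s of the 106 s allowed; the last pictures agree, but the hand-in returned no verdict.

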